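Unlock the bearing-ball tray and present the ball level over the inspection mat

TASK

A loose bearing ball from the microtome carriage lies in the shallow pocket of the blue tray, which is locked in its grey dock. Slide the orange transport lock fully open to its end stop, then lift the tray out by its white handle and carry it smoothly so that the ball never leaves its pocket and the tub, marker and label roll are left alone. Finish while still holding the tray, level and still in the gripper, with the ball pocket over the centre of the round white mat and about 12 cm above it; do not put it down or let go.

Things in the scene. Friction and masses are not known exactly. Their poses are not given: they have to be found in the camera images.
- dock: Fixed grey dock plate, 104 x 240 x 8 mm, low guide walls (to 13.5 mm above the bench, 2 mm clear of the tray all round). Origin: on the bench under the middle of the seated tray. Its y axis runs along its length: the ball pocket of the seated tray is on the +y side, the transport lock on the -y side; the plate reaches from y = -162 to +78 mm. z up.
- transport_lock (a joint): Travel of the transport lock in m: it slides along the dock's -y direction, away from the tray, against about 1.5 N of friction and stays where it is left. 0 = fully locked, 0.040 = end stop, fully open. Its flat steel tongue overlaps the tray's end by 25 mm at 0 and blocks lifting until about 0.027; it starts between 0 and 0.010.
- lock_grip (a point): Point in the upright orange grip of the transport lock, 55 mm above the bench. The grip is a block 14 mm (dock x) by 26 mm (dock y), from 20 to 72 mm above the bench; the point is on its axis and moves with the lock. Pinch it from above across its 14 mm, along the dock's x.
- ball_tray: Loose blue tray plate 74 x 130 x 8 mm, about 0.24 kg, with a white handle and a metal-rimmed pocket. Origin: centre of its underside, 8 mm above the bench when seated in the dock. Axes as the dock's when seated: y along its length towards the pocket, z up.
- tray_handle (a point): Point in the tray's upright white handle fin, 44 mm above the tray's underside (52 mm above the bench when seated), on the tray's centre. The fin is 14 mm (tray x) by 40 mm (tray y) and reaches 63 mm above the underside. Pinch it from above across its 14 mm, along the tray's x.
- pocket (a point): Centre of the ball pocket, 42 mm from the handle along the tray's +y, 18 mm above the tray's underside (the height of the resting ball's centre). The pocket is flat, with a rounded metal rim of 13.5 mm inner radius, 2.5 mm high: the ball can roll about 8 mm from the centre and rolls out over the rim beyond about 35 degrees of tilt.
- bearing_ball_center (a point): Centre of the loose steel ball, 20 mm in diameter, 33 g.
- mat: Fixed round white inspection mat, 90 mm in diameter, 3 mm thick, with a thin blue ring and dot at its centre. Origin: centre of its underside, on the bench.
- sharps_tub: Bystander: yellow tub with red lid, 68 x 68 x 94 mm, loose, beyond the mat. Origin: centre of its underside.
- marker: Bystander: red and white marker pen, 135 mm long, lying loose beyond the dock. Origin: centre of its underside.
- label_roll: Bystander: white roll, 62 mm in diameter and 26 mm high, standing loose beyond the dock. Origin: centre of its underside.
Not all that is in view belongs to the job. Of the things that look like the ball_tray, the larger one is meant.

How it is judged:
On the way, in this order (a step that is already met when the one before it is completed fails the run):
1. the transport lock is slid fully open to its end stop (value of joint transport_lock above 0.037 m), for 0.2 s.
2. the tray is lifted clear of the dock with the ball in its pocket (z of ball_tray in the frame of dock above 0.045 m and distance between bearing_ball_center and pocket below 0.02 m), for 0.2 s.
At the end, for the whole second after the job is handed in: Gripper holds the tray still, level within 0.10 rad, pocket within 30 mm of the mat centre seen from above and 80 to 160 mm above the bench; ball in its pocket (within 20 mm of its point); tray touching no dock, mat or bystander; lock open over 33 mm (value of joint transport_lock above 0.033 m and distance between bearing_ball_center and pocket below 0.02 m and horizontal distance between pocket and mat below 0.03 m and height (world z) of pocket between 0.08 and 0.16 m and angle between ball_tray's own z axis and vertical below 0.1 rad and linear speed of ball_tray below 0.03 m/s and angular speed of ball_tray below 0.2 rad/s and contact force between ball_tray and the fingers above 0.5 N and contact force between ball_tray and dock below 0.1 N and contact force between ball_tray and mat below 0.1 N and contact force between ball_tray and sharps_tub below 0.1 N and contact force between ball_tray and marker below 0.1 N and contact force between ball_tray and label_roll below 0.1 N); the arm keeps its last pose, push and grip.
It fails at once if the ball leaves its pocket (distance between bearing_ball_center and pocket above 0.02 m).
It fails at once if the tub is disturbed (moved over 20 mm) (distance of sharps_tub from where it was at the start of the episode above 0.02 m).
It fails at once if the marker is disturbed (moved over 20 mm) (distance of marker from where it was at the start of the episode above 0.02 m).
It fails at once if the label roll is disturbed (moved over 20 mm) (distance of label_roll from where it was at the start of the episode above 0.02 m).
It also fails if it takes over 48 s, if anything falls off the work surface, if the arm or the gripper's body presses on something with over 40 N, if the wrist force passes 120 N, or if a joint passes its speed limit or range.

ROBOT

A 6-joint arm with a two-finger parallel gripper is mounted at the origin on a cart in front of the work surface, level with it; the furniture and walls round the work are solid. World frame = base frame: x ahead of the robot, y to its left, z up, the work surface at z = 0. Lengths are in m, angles in rad, forces in N, time in s.
With the tool pointing down it reaches from about 0.3 to 0.775 m from the base axis. Payload 14.6 kg.
Tool frame: the origin (TCP) lies on the centre line of the jaws, within the pads' length; the fingertips stand 19 mm ahead of it and the grasp point (between the pads) is the TCP; z points along the fingers, y is the direction in which the jaws open and shut (so a half turn about z gives the same grasp; the last joint's range is limited). The gripper opens to 85 mm and grips with 20 to 120 N. Pads are 22 mm wide; open, the fingers measure 114 mm over their backs; the gripper's body (76 mm by 85 mm) begins 54 mm behind the grasp point. The pads swing forward as they close: fully open they stand 13 mm farther back than shut.
Start: joints at [1.092, 0.3, 1.521, -0, 1.321, -0.067], TCP at [0.22, 0.504, 0.25] pointing down, gripper open.
Joint ranges: [-3.03, 3.03], [-0.79, 2.21], [0.23, 2.52], [-1.04, 4.18], [0, 3.07], [-2.55, 2.55]. Speed limits (rad/s): [2.22, 2.22, 2.57, 3.14, 3.14, 3.14].

INTERFACE

Orientations are given as a 3x3 rotation matrix whose columns are the frame's x, y, z axes.
In Python, from station import bot, optics, workorder gives the robot as it stands.
- The arm moves only by the shell command python3 -m handwheel 'ROWS' [FORCE]. ROWS is JSON, a list of rows, each a list of 7 numbers: the shift along the world's x, y, z in cm, then the turn, a rotation vector about the world's x, y, z in degrees, then the closure, from 0 (fully open) to 1 (shut). In form: [[x, y, z, ax, ay, az, gripper], ...]. A call has 1 to 5 rows; each row is the pose to reach, as a shift and turn from the pose commanded when the call began; what a row does not reach only later rows make up. A row lasts 1/10 s, in which the tool goes at most 50 mm and 8.59 degrees, less where a joint would pass 70% of its speed; a pose out of reach is approached as far as the arm can. A call with a gripper value outside its range is refused whole. The fingers move at their own pace and stop on an object; FORCE is the grip in N (left out, the last holds). Time passes only in rows, so rows that repeat a pose let the fingers close. It gives the time, the measured TCP pose, the force and the opening at its end, in the units of the state.
- bot.sense(): the state, without advancing time (a new reading comes with each control period).
- optics.read_camera(name): name is "scene" or "top" or "wrist"; returns a dict with "frame" (420x560x3 uint8, blue, green, red), "fx", "fy", "cx", "cy" (pixels), "rvec" (rotation vector, rad) and "tvec" (3), from world to camera coordinates, as OpenCV has them; the wrist camera has in their place "mount" (4x4, takes a point from camera to tool coordinates, whose origin is the TCP and whose axes are the flange's). Camera axes: x right, y down, z forward; pixel columns grow to the right and rows downward; lengths in m; the calibration is good to about 2 mm. The wrist camera is an equidistant fisheye: a pixel r from the principal point sees the ray r / f radians off the axis. A picture is of the moment at which its call begins: read the wrist's pose just before it. There is no depth.
- workorder.close_job(): hands the job in, once; it reports no verdict.
The state is a dict: "clock": time; "q": joint angles; "qd": joint speeds; "tau": joint torques, N m; "tcp_pos": TCP position; "eef_rot": TCP orientation; "ft_force": force on the tool from outside, world axes, zero at the start; "wrist_torque": the same for the moment, N m; "opening": finger opening in m.
Only numpy, scipy, OpenCV 4.12 (cv2) and the standard library are available. Lean on these libraries where they do the work, as an engineer would, in place of code of your own. Each camera call takes 0.05 s, during which the arm holds its last target.

## Working session

There is one attempt and no reset: what is moved stays moved. The work goes in short steps, Python scripts to look and compute and a shell command to move; the robot and the scene stay as the last step left them, time stands still between calls to the robot, and variables do not carry over. Pictures are saved under pics/ and viewed, and the job is handed in when it is done.

```bash
ls; mkdir -p pics; python3 - <<'E'
from station import bot, optics
import cv2
s=bot.sense();print(s['clock'],s['tcp_pos'],s['eef_rot'],s['opening'],s['q'])
import pickle
for n in ("scene","top"):
    c=optics.read_camera(n);cv2.imwrite(f"pics/{n}0.png",c["frame"]);pickle.dump(c,open(n+".pkl","wb"))
    print({k:v for k,v in c.items() if k!="frame"})
E
```

```text
pics
0.0 [0.22005536 0.50380865 0.24968139] [[-9.16395385e-01  4.00273879e-01 -5.66004848e-04]
 [ 4.00274273e-01  9.16394697e-01 -1.12506170e-03]
 [ 6.83510319e-05 -1.25755853e-03 -9.99999207e-01]] 0.08546884407091103 [ 1.09237122e+00  3.00512632e-01  1.52162158e+00 -1.60011144e-05
  1.32071776e+00 -6.66050604e-02]
{'fx': 427.55644803949843, 'fy': 427.55644803949843, 'cx': 280.9492960641737, 'cy': 212.91700071692898, 'rvec': array([ 1.90915646, -1.22853266,  0.60057749]), 'tvec': array([-0.41890903,  0.29623715,  0.595354  ])}
{'fx': 414.60041126183114, 'fy': 414.60041126183114, 'cx': 282.573400090356, 'cy': 208.41865546346597, 'rvec': array([ 2.13321198, -2.16556659,  0.13597047]), 'tvec': array([-0.17466495,  0.54836537,  0.85543471])}
```

View pics/scene0.png

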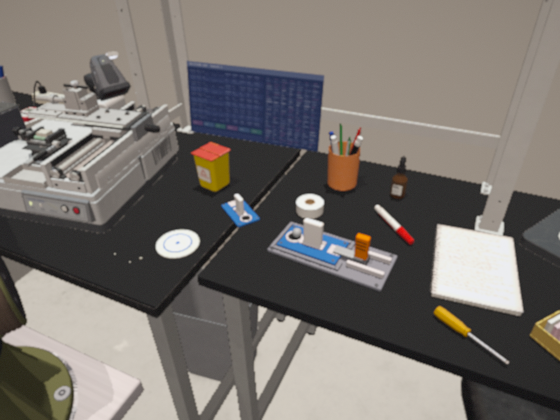

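View pics/top0.png

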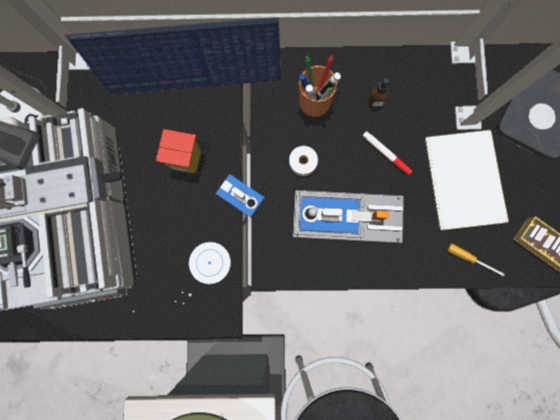

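The images show the dock at about (348,217) in the top view, with the pocket to the left and the orange lock at (382,215). The mat is at (210,263), the small decoy tray at (240,195), the tub at (178,150), the roll at (303,160) and the marker at (387,153).

```bash
cat > h.py <<'E'
import numpy as np, cv2, pickle
def ray(c,px):
    R=cv2.Rodrigues(c['rvec'])[0];C=-R.T@c['tvec'].ravel()
    d=R.T@np.array([(px[0]-c['cx'])/c['fx'],(px[1]-c['cy'])/c['fy'],1]);return C,d/np.linalg.norm(d)
def onz(c,px,z):
    C,d=ray(c,px);return C+d*(z-C[2])/d[2]
def proj(c,P):
    return cv2.projectPoints(np.float64(P).reshape(-1,1,3),c['rvec'],c['tvec'],np.array([[c['fx'],0,c['cx']],[0,c['fy'],c['cy']],[0,0,1]]),None)[0].reshape(-1,2)
def tri(c1,p1,c2,p2):
    A=[];b=[]
    for c,p in((c1,p1),(c2,p2)):
        C,d=ray(c,p);M=np.eye(3)-np.outer(d,d);A.append(M);b.append(M@C)
    return np.linalg.lstsq(np.vstack(A),np.hstack(b),rcond=None)[0]
E
python3 - <<'E'
from h import *
for n,box in(("top",(285,180,415,250)),("scene",(260,210,405,290))):
    im=pickle.load(open(n+".pkl","rb"))["frame"];x0,y0,x1,y1=box
    cv2.imwrite(f"pics/{n}_crop.png",cv2.resize(im[y0:y1,x0:x1],None,fx=5.5,fy=5.5,interpolation=cv2.INTER_NEAREST))
t=pickle.load(open("top.pkl","rb"));s=pickle.load(open("scene.pkl","rb"))
for c,n in((t,'top'),(s,'scene')):
    hsv=cv2.cvtColor(c['frame'],cv2.COLOR_BGR2HSV)
    for nm,lo,hi in(('blue',(100,130,80),(125,255,255)),('orange',(5,180,120),(17,255,255)),('white',(0,0,190),(180,40,255)),('yellow',(20,150,80),(33,255,255)),('red',(0,150,80),(4,255,255)),('grey',(100,10,90),(140,70,160))):
        k,l,st,ce=cv2.connectedComponentsWithStats(cv2.inRange(hsv,lo,hi))
        for i in range(1,k):
            if 60<st[i,4]<6000: print(n,nm,ce[i].round(1),st[i], onz(c,ce[i],0.003 if nm=='white' else .016).round(4))
E
```

```text
top blue [239.4 195.2] [216 174  49  43 617] [ 0.5793 -0.0878  0.016 ]
top blue [329.8 214.8] [ 300  197   59   36 1111] [ 0.5326 -0.286   0.016 ]
top white [264.9  15. ] [  61   10  418   10 1074] [ 1.015  -0.1475  0.003 ]
top white [483.3  65.9] [481  39   6  55 130] [ 0.8776 -0.6549  0.003 ]
top white [461.1  54. ] [451  42  24  21 256] [ 0.9078 -0.6055  0.003 ]
top white [58.5 74.7] [ 56  46   5  55 130] [0.874 0.337 0.003]
top white [78.4 63.3] [ 69  54  20  15 148] [0.9013 0.2918 0.003 ]
top white [ 15.7 110.3] [  0  91  42  33 531] [0.7887 0.4315 0.003 ]
top white [541.7 116. ] [529 104  26  25 511] [ 0.7541 -0.7783  0.003 ]
top white [465.7 117.3] [456 106  25  23 267] [ 0.7539 -0.6049  0.003 ]
top white [ 83.  132.2] [ 78 109  11  48 234] [0.7336 0.2726 0.003 ]
top white [ 31.4 123. ] [ 28 117   7  13  64] [0.7576 0.393  0.003 ]
top white [ 74.  137.8] [ 70 119   9  39 170] [0.7208 0.2928 0.003 ]
top white [ 50.1 142.5] [ 47 123   8  39 157] [0.7106 0.347  0.003 ]
top white [ 60.1 143.3] [ 58 128   6  32  78] [0.7083 0.3238 0.003 ]
top white [379.7 146. ] [364 132  32  29 22
[... 4345 characters left out ...]
90. ] [190 375  29  39 554] [ 0.1722 -0.2546  0.003 ]
scene white [229.2 408.1] [215 387  25  33 439] [ 0.1645 -0.3046  0.003 ]
scene yellow [215.2 172.1] [194 153  36  39 801] [0.6968 0.0512 0.016 ]
scene yellow [451.1 320.4] [434 306  37  31 418] [ 0.4418 -0.5671  0.016 ]
scene yellow [546.6 341.3] [531 326  29  34 378] [ 0.4597 -0.7082  0.016 ]
scene red [215. 148.] [201 143  28  11 164] [0.8114 0.1238 0.016 ]
scene red [203.3 153.5] [191 148  26  12 145] [0.7705 0.1365 0.016 ]
scene red [405.2 234.9] [396 226  18  19 154] [ 0.6353 -0.4512  0.016 ]
scene grey [237.2  67.3] [187  61 137  21 295] [1.4731 0.4292 0.016 ]
scene grey [303.1 250.7] [275 223  67  44 127] [ 0.5041 -0.2763  0.016 ]
```

View pics/top_crop.png

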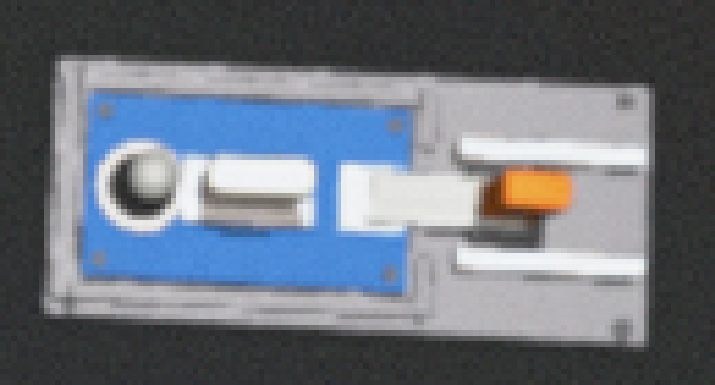

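View pics/scene_crop.png

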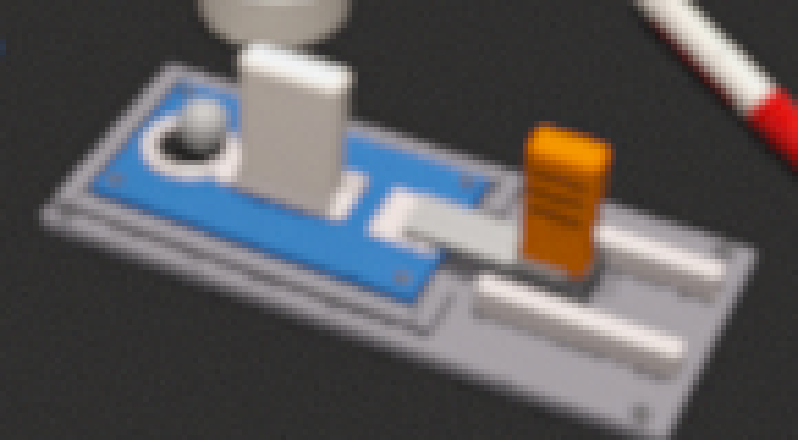

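```bash
python3 - <<'E'
from h import *
t=pickle.load(open("top.pkl","rb"));s=pickle.load(open("scene.pkl","rb"))
T=lambda x,y:(x/5.5-.5+285,y/5.5-.5+180)
S=lambda x,y:(x/5.5-.5+260,y/5.5-.5+210)
tr=np.array([onz(t,T(*p),.016) for p in((90,92),(412,108),(405,296),(83,278))]);print(tr.round(4),tr.mean(0))
ts=np.array([onz(s,S(*p),.016) for p in((170,82),(495,182),(422,303),(93,190))]);print('scene',ts.round(4),ts.mean(0))
d=tr[0]+tr[3]-tr[1]-tr[2];print('yaw of +y',np.degrees(np.arctan2(d[1],d[0])),np.linalg.norm(d)/2)
d2=tr[0]+tr[1]-tr[2]-tr[3];print(np.degrees(np.arctan2(d2[1],d2[0])),np.linalg.norm(d2)/2)
dk=np.array([onz(t,T(*p),z) for p,z in(((58,57),.0135),((653,87),.008),((647,346),.008),((43,315),.0135))]);print(dk.round(4));d=dk[0]+dk[3]-dk[1]-dk[2];print(np.degrees(np.arctan2(d[1],d[0])),np.linalg.norm(d)/2)
u=d[:2]/np.linalg.norm(d[:2]);print('dock origin est',(dk.mean(0)[:2]+u*.042).round(4))
print('handle top',[onz(t,T(*p),.071).round(4) for p in((205,158),(312,161),(313,197),(208,194))])
print('handle top scene c',onz(s,S(296,62),.071))
print('lock top',onz(t,T(538,190),.072), onz(s,S(569,147),.072))
# tub top
hs=cv2.cvtColor(t['frame'],cv2.COLOR_BGR2HSV)
print('mat avg',(onz(t,(209.2,262.6),.003)+onz(s,(177.1,243.3),.003))/2)
print('tub top center',onz(t,(178,147),.094))
E
```

```text
[[ 0.5748 -0.2235  0.016 ]
 [ 0.5663 -0.3522  0.016 ]
 [ 0.4911 -0.3465  0.016 ]
 [ 0.5001 -0.2192  0.016 ]] [ 0.53309066 -0.28536835  0.016     ]
scene [[ 0.5724 -0.2181  0.016 ]
 [ 0.5653 -0.3532  0.016 ]
 [ 0.4925 -0.3499  0.016 ]
 [ 0.5011 -0.2185  0.016 ]] [ 0.53282901 -0.28491113  0.016     ]
yaw of +y 86.06861556340453 0.12829206287640926
-3.8197808454703908 0.07512849498650626
[[ 0.5897 -0.211   0.0135]
 [ 0.5746 -0.4512  0.008 ]
 [ 0.4703 -0.4433  0.008 ]
 [ 0.4859 -0.2031  0.0135]]
86.33974482091197 0.24073033055519952
dock origin est [ 0.5328 -0.2853]
handle top [array([ 0.5401, -0.264 ,  0.071 ]), array([ 0.5383, -0.304 ,  0.071 ]), array([ 0.5248, -0.3039,  0.071 ]), array([ 0.5265, -0.2647,  0.071 ])]
handle top scene c [ 0.53638965 -0.28390546  0.071     ]
lock top [ 0.52598353 -0.38781062  0.072     ] [ 0.52780135 -0.38689468  0.072     ]
mat avg [ 0.43261381 -0.01940477  0.003     ]
tub top center [0.66842518 0.02957459 0.094     ]
```

The two cameras agree. The tray centre is at (0.533,-0.285), with +y at about 86.2°. The lock grip is at (0.527,-0.387) and the mat at (0.4326,-0.0194). I'll move above the lock.

```bash
python3 -m handwheel '[[1.5,-4.5,0,0,0,-3.5,0],[3.1,-9,0,0,0,-7,0],[4.6,-13.5,0,0,0,-10.5,0],[6.1,-18,0,0,0,-14,0],[7.7,-22.5,0,0,0,-17.5,0]]' 30
python3 -m handwheel '[[1.5,-4.5,0,0,0,-3.5,0],[3.1,-9,0,0,0,-7,0],[4.6,-13.5,0,0,0,-10.5,0],[6.1,-18,0,0,0,-14,0],[7.7,-22.5,0,0,0,-17.5,0]]'
python3 -m handwheel '[[1.5,-4.5,0,0,0,-3.5,0],[3.1,-9,0,0,0,-7,0],[4.6,-13.5,0,0,0,-10.5,0],[6.1,-18,0,0,0,-14,0],[7.7,-22.5,0,0,0,-17.5,0]]'
python3 -m handwheel '[[1.5,-4.5,0,0,0,-3.5,0],[3.1,-9,0,0,0,-7,0],[4.6,-13.5,0,0,0,-10.5,0],[6.1,-18,0,0,0,-14,0],[7.5,-21.5,0,0,0,-17.7,0]]'
python3 -m handwheel '[[0,0,-2,0,0,0,0],[0,0,-4,0,0,0,0],[0,0,-6,0,0,0,0],[0,0,-8,0,0,0,0],[0,0,-8,0,0,0,0]]'
python3 - <<'E'
from station import bot, optics
import cv2,numpy as np
s=bot.sense();print(s['clock'],s['tcp_pos'],s['eef_rot'].round(3),np.degrees(np.arctan2(s['eef_rot'][1][1],s['eef_rot'][0][1])))
c=optics.read_camera("wrist");cv2.imwrite("pics/w1.png",c["frame"]);print(c["fx"],c["cx"],c["cy"],c["mount"])
E
```

```text
clock: 0.6
tcp_pos: [0.2971, 0.2772, 0.2501]
eef_rot: [[-0.752, 0.659, -0.0], [0.659, 0.752, -0.0], [-0.0, -0.0, -1.0]]
ft_force: [0.7, 0.6, -0.2]
opening: 0.0853
clock: 1.1
tcp_pos: [0.3741, 0.0521, 0.2504]
eef_rot: [[-0.519, 0.855, 0.0], [0.855, 0.519, 0.0], [-0.0, 0.0, -1.0]]
ft_force: [1.1, 1.2, 0.3]
opening: 0.0852
clock: 1.6
tcp_pos: [0.4512, -0.1731, 0.2501]
eef_rot: [[-0.238, 0.971, -0.0], [0.971, 0.238, 0.0], [0.0, -0.0, -1.0]]
ft_force: [1.0, 0.2, -0.2]
opening: 0.0856
clock: 2.1
tcp_pos: [0.5261, -0.3884, 0.2495]
eef_rot: [[0.07, 0.998, -0.001], [0.998, -0.07, 0.0], [0.0, -0.001, -1.0]]
ft_force: [0.1, 1.1, 0.1]
opening: 0.0857
clock: 2.6
tcp_pos: [0.5252, -0.3852, 0.167]
eef_rot: [[0.066, 0.998, -0.004], [0.998, -0.066, 0.004], [0.003, -0.005, -1.0]]
ft_force: [0.2, -0.3, 0.8]
opening: 0.0852
2.6 [ 0.52519399 -0.38524644  0.16698865] [[ 0.066  0.998 -0.004]
 [ 0.998 -0.066  0.004]
 [ 0.003 -0.005 -1.   ]] -3.7973350394969185
325.19226210127806 278.12720895552314 214.248664162292 [[ 2.58428132e-04 -9.46890381e-01 -3.21556434e-01  8.37121837e-02]
 [ 9.99999879e-01  3.79593170e-04 -3.14112890e-04 -4.26183523e-04]
 [ 4.19491101e-04 -3.21556314e-01  9.46890364e-01 -1.23998224e-01]
 [ 0.00000000e+00  0.00000000e+00  0.00000000e+00  1.00000000e+00]]
```

View pics/w1.png

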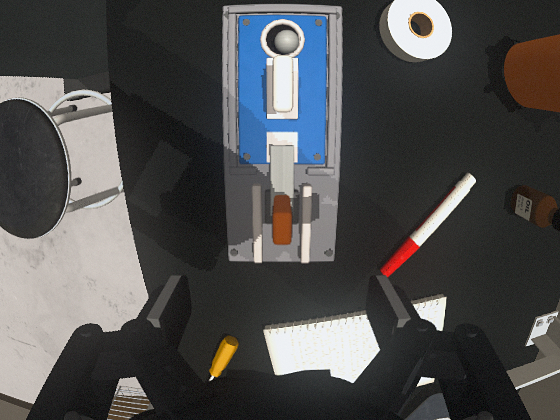

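```bash
python3 -m handwheel '[[0,0,-2,0,0,0,0],[0,0,-4,0,0,0,0],[0,0,-6,0,0,0,0],[0,0,-6,0,0,0,0],[0,0,-6,0,0,0,0]]'
```

```text
clock: 3.15
tcp_pos: [0.5265, -0.3863, 0.1117]
eef_rot: [[0.066, 0.998, 0.001], [0.998, -0.066, -0.001], [-0.001, 0.001, -1.0]]
ft_force: [0.4, -0.3, -0.4]
opening: 0.0858
```

The wrist view shows the orange grip at (283,220), in line with the jaw centre at about x=280. I'll descend and close.

```bash
python3 -m handwheel '[[0,0,-2,0,0,0,0],[0,0,-4,0,0,0,0],[0,0,-5.5,0,0,0,0],[0,0,-5.5,0,0,0,0],[0,0,-5.5,0,0,0,0]]'
python3 -m handwheel '[[0,0,0,0,0,0,1],[0,0,0,0,0,0,1],[0,0,0,0,0,0,1],[0,0,0,0,0,0,1],[0,0,0,0,0,0,1]]' 30
python3 -m handwheel '[[0,0,0,0,0,0,1],[0,0,0,0,0,0,1],[0,0,0,0,0,0,1],[0,0,0,0,0,0,1],[0,0,0,0,0,0,1]]' 30
```

```text
clock: 3.65
tcp_pos: [0.5265, -0.3863, 0.0564]
eef_rot: [[0.066, 0.998, 0.001], [0.998, -0.066, -0.001], [-0.001, 0.001, -1.0]]
ft_force: [0.6, -0.1, 0.0]
opening: 0.0854
clock: 4.15
tcp_pos: [0.5269, -0.3861, 0.0558]
eef_rot: [[0.066, 0.998, 0.002], [0.998, -0.066, -0.001], [-0.001, 0.002, -1.0]]
ft_force: [24.6, -1.8, -11.0]
opening: 0.0137
clock: 4.65
tcp_pos: [0.5271, -0.3861, 0.0557]
eef_rot: [[0.066, 0.998, 0.002], [0.998, -0.066, -0.001], [-0.001, 0.002, -1.0]]
ft_force: [8.5, -1.3, -0.9]
opening: 0.0133
```

Gripped (opening 13 mm). Next I slide along -y, direction (-0.066,-0.998).

```bash
python3 -m handwheel '[[0.05,-0.5,0,0,0,0,1],[0,-1,0,0,0,0,1],[-0.05,-1.5,0,0,0,0,1],[-0.1,-2,0,0,0,0,1],[-0.15,-2.5,0,0,0,0,1]]'
python3 -m handwheel '[[-0.03,-0.4,0,0,0,0,1],[-0.06,-0.8,0,0,0,0,1],[-0.06,-0.8,0,0,0,0,1]]'
```

```text
clock: 5.15
tcp_pos: [0.5254, -0.4115, 0.0557]
eef_rot: [[0.066, 0.998, 0.002], [0.998, -0.066, -0.001], [-0.001, 0.002, -1.0]]
ft_force: [9.7, 0.8, 1.4]
opening: 0.0133
clock: 5.45
tcp_pos: [0.525, -0.4184, 0.0556]
eef_rot: [[0.066, 0.998, 0.002], [0.998, -0.066, 0.001], [0.002, 0.001, -1.0]]
ft_force: [7.4, 9.6, 4.9]
opening: 0.0135
```

```bash
python3 -m handwheel '[[-0.02,-0.3,0,0,0,0,1],[-0.02,-0.3,0,0,0,0,1],[-0.02,-0.3,0,0,0,0,1]]'
python3 - <<'E'
from h import *
from station import optics
c=optics.read_camera("top");cv2.imwrite("pics/t2.png",cv2.resize(c["frame"][180:250,285:415],None,fx=5.5,fy=5.5))
E
```

```text
clock: 5.75
tcp_pos: [0.5251, -0.4187, 0.0556]
eef_rot: [[0.065, 0.998, -0.0], [0.998, -0.065, 0.006], [0.006, -0.001, -1.0]]
ft_force: [4.3, 29.0, 13.2]
opening: 0.0134
```

View pics/t2.png

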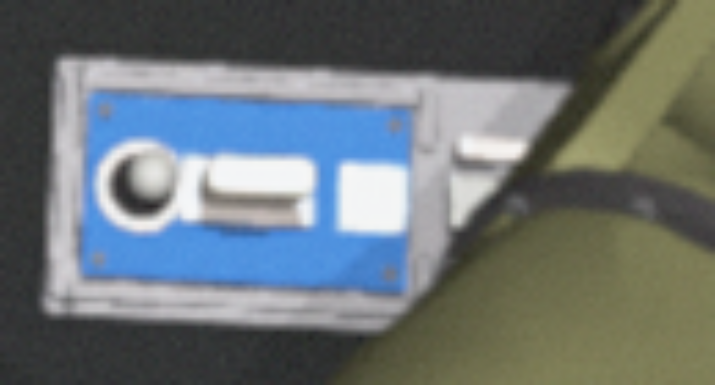

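The lock is at its end stop. The force rises to 29 N with no further motion, and the tongue tip is about 16 mm clear of the tray end, against 15 mm expected. I'll relax, release and rise.

```bash
python3 -m handwheel '[[0.02,0.3,0,0,0,0,1],[0.02,0.3,0,0,0,0,1],[0.02,0.3,0,0,0,0,0],[0.02,0.3,0,0,0,0,0],[0.02,0.3,0,0,0,0,0]]'
python3 -m handwheel '[[0,0,0,0,0,0,0],[0,0,0,0,0,0,0],[0,0,2,0,0,0,0],[0,0,5,0,0,0,0],[0,0,7,0,0,0,0]]'
python3 -m handwheel '[[0,0,1,0,0,0,0],[0.2,3,1,0,0,0,0],[0.4,6,1,0,0,0,0],[0.6,9,1,0,0,0,0],[0.8,12,1,0,0,0,0]]'
python3 -m handwheel '[[0,0,0,0,0,0,0],[0,0,0,0,0,0,0]]'
python3 - <<'E'
from h import *
from station import optics,bot
s=bot.sense();print(s['tcp_pos'],s['eef_rot'].round(4))
c=optics.read_camera("wrist");cv2.imwrite("pics/w3.png",c["frame"])
E
```

```text
clock: 6.3
tcp_pos: [0.5236, -0.4193, 0.055]
eef_rot: [[0.067, 0.998, -0.001], [0.998, -0.067, 0.0], [0.0, -0.001, -1.0]]
ft_force: [-0.1, -0.2, -1.0]
opening: 0.0564
clock: 6.8
tcp_pos: [0.5242, -0.4193, 0.1272]
eef_rot: [[0.066, 0.998, 0.001], [0.998, -0.066, -0.001], [-0.001, 0.001, -1.0]]
ft_force: [0.7, -0.8, 0.5]
opening: 0.0854
clock: 7.3
tcp_pos: [0.5317, -0.2977, 0.1345]
eef_rot: [[0.066, 0.998, -0.001], [0.998, -0.066, 0.001], [0.001, -0.001, -1.0]]
ft_force: [0.3, 0.0, 0.3]
opening: 0.0855
clock: 7.5
tcp_pos: [0.5321, -0.2987, 0.135]
eef_rot: [[0.065, 0.998, -0.0], [0.998, -0.065, 0.0], [0.0, -0.0, -1.0]]
ft_force: [0.7, -0.3, -0.5]
opening: 0.0853
[ 0.53206025 -0.29869753  0.13495378] [[ 6.520e-02  9.979e-01 -5.000e-04]
 [ 9.979e-01 -6.520e-02  1.000e-04]
 [ 1.000e-04 -5.000e-04 -1.000e+00]]
```

View pics/w3.png

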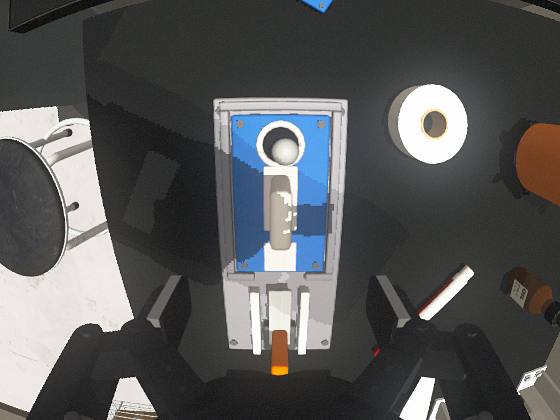

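The wrist view shows the ball in the pocket at (286,150), the handle at (281,212) on the jaw centre line, and the lock's tongue clear. I'll descend onto the handle.

```bash
python3 -m handwheel '[[0.1,1.3,-2,0,0,0,0],[0.1,1.3,-4,0,0,0,0],[0.1,1.3,-6,0,0,0,0],[0.1,1.3,-7.5,0,0,0,0],[0.1,1.3,-8.3,0,0,0,0]]'
python3 -m handwheel '[[0,0,0,0,0,0,0],[0,0,0,0,0,0,0.4],[0,0,0,0,0,0,0.6],[0,0,0,0,0,0,0.7],[0,0,0,0,0,0,0.7]]' 20
python3 -m handwheel '[[0,0,0,0,0,0,0.75],[0,0,0,0,0,0,0.77],[0,0,0,0,0,0,0.79],[0,0,0,0,0,0,0.81],[0,0,0,0,0,0,0.83]]' 20
```

```text
clock: 8.05
tcp_pos: [0.5325, -0.2864, 0.0507]
eef_rot: [[0.067, 0.998, -0.001], [0.998, -0.067, 0.001], [0.001, -0.002, -1.0]]
ft_force: [-0.3, -0.2, 0.4]
opening: 0.0853
clock: 8.55
tcp_pos: [0.5332, -0.286, 0.0528]
eef_rot: [[0.066, 0.998, 0.001], [0.998, -0.066, -0.0], [-0.0, 0.001, -1.0]]
ft_force: [0.2, -0.5, -0.5]
opening: 0.0282
clock: 9.05
tcp_pos: [0.5332, -0.286, 0.0523]
eef_rot: [[0.066, 0.998, 0.0], [0.998, -0.066, -0.0], [-0.0, 0.0, -1.0]]
ft_force: [1.1, -0.8, 0.8]
opening: 0.014
```

```bash
python3 -m handwheel '[[0,0,0,0,0,0,0.9],[0,0,0,0,0,0,1],[0,0,0,0,0,0,1]]' 40
python3 -m handwheel '[[0,0,0,0,0,0,1],[0,0,0,0,0,0,1],[0,0,0,0,0,0,1]]' 70
```

```text
clock: 9.35
tcp_pos: [0.5332, -0.286, 0.0524]
eef_rot: [[0.066, 0.998, 0.0], [0.998, -0.066, -0.0], [-0.0, 0.0, -1.0]]
ft_force: [2.2, 0.2, 1.9]
opening: 0.0133
clock: 9.65
tcp_pos: [0.5332, -0.2861, 0.0525]
eef_rot: [[0.066, 0.998, 0.0], [0.998, -0.066, -0.0], [-0.0, 0.0, -1.0]]
ft_force: [0.9, 0.2, 4.5]
opening: 0.0134
```

Gripped. I'll lift gently straight up, ramping the speed.

```bash
python3 -m handwheel '[[0,0,0.1,0,0,0,1],[0,0,0.3,0,0,0,1],[0,0,0.6,0,0,0,1],[0,0,1,0,0,0,1],[0,0,1.5,0,0,0,1]]'
python3 -m handwheel '[[0,0,0.6,0,0,0,1],[0,0,1.3,0,0,0,1],[0,0,2,0,0,0,1],[0,0,2.7,0,0,0,1],[0,0,3.4,0,0,0,1]]'
python3 -m handwheel '[[0,0,0.7,0,0,0,1],[0,0,1.4,0,0,0,1],[0,0,2.1,0,0,0,1],[0,0,2.8,0,0,0,1],[0,0,3.5,0,0,0,1]]'
python3 -m handwheel '[[0,0,0.6,0,0,0,1],[0,0,1.0,0,0,0,1],[0,0,1.3,0,0,0,1],[0,0,1.4,0,0,0,1],[0,0,1.4,0,0,0,1]]'
python3 - <<'E'
from h import *
from station import optics,bot
s=bot.sense();print(s['tcp_pos'],s['eef_rot'].round(4),s['wrist_torque'])
c=optics.read_camera("wrist");cv2.imwrite("pics/w4.png",c["frame"])
c=optics.read_camera("scene");cv2.imwrite("pics/s4.png",c["frame"])
E
```

```text
clock: 10.15
tcp_pos: [0.533, -0.2859, 0.0675]
eef_rot: [[0.066, 0.998, -0.0], [0.998, -0.066, 0.0], [0.0, -0.0, -1.0]]
ft_force: [0.1, 1.0, -1.9]
opening: 0.0132
clock: 10.65
tcp_pos: [0.5331, -0.286, 0.102]
eef_rot: [[0.066, 0.998, 0.0], [0.998, -0.066, -0.0], [-0.0, 0.0, -1.0]]
ft_force: [-0.5, 0.1, -2.9]
opening: 0.0132
clock: 11.15
tcp_pos: [0.533, -0.286, 0.1369]
eef_rot: [[0.066, 0.998, -0.0], [0.998, -0.066, -0.0], [-0.0, -0.0, -1.0]]
ft_force: [-0.1, 0.2, -1.9]
opening: 0.013
clock: 11.65
tcp_pos: [0.533, -0.286, 0.1502]
eef_rot: [[0.066, 0.998, -0.0], [0.998, -0.066, 0.0], [0.0, -0.0, -1.0]]
ft_force: [-1.7, -0.2, -2.5]
opening: 0.0132
[ 0.53299465 -0.28596741  0.15021733] [[ 6.620e-02  9.978e-01 -2.000e-04]
 [ 9.978e-01 -6.620e-02  1.000e-04]
 [ 1.000e-04 -2.000e-04 -1.000e+00]] [-0.03093358 -0.00204306  0.00882025]
```

View pics/w4.png

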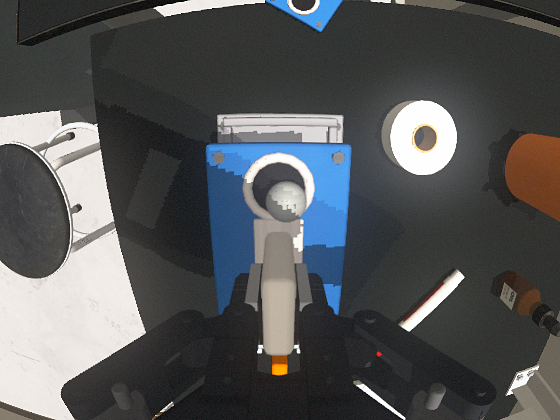

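View pics/s4.png

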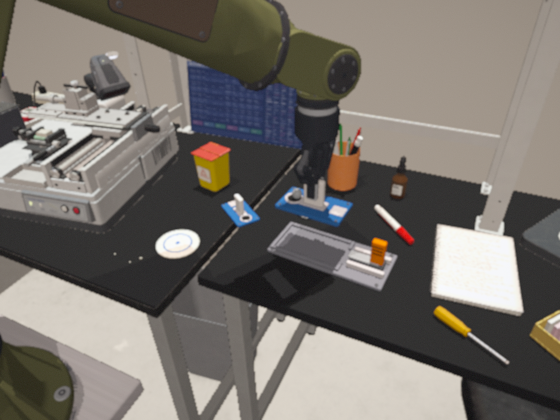

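The scene view shows the tray clear of the dock and level at (315,205), with the lock open. The wrist view shows the ball inside the rim at (287,200). The pocket is already at z≈0.124, so I'll carry smoothly by (-10.3, +22.4) cm without turning.

```bash
python3 -m handwheel '[[-0.04,0.09,0,0,0,0,1],[-0.13,0.27,0,0,0,0,1],[-0.25,0.54,0,0,0,0,1],[-0.42,0.91,0,0,0,0,1],[-0.67,1.45,0,0,0,0,1]]'
python3 -m handwheel '[[-0.33,0.73,0,0,0,0,1],[-0.67,1.45,0,0,0,0,1],[-1,2.18,0,0,0,0,1],[-1.33,2.9,0,0,0,0,1],[-1.67,3.63,0,0,0,0,1]]'
python3 -m handwheel '[[-0.33,0.73,0,0,0,0,1],[-0.67,1.45,0,0,0,0,1],[-1,2.18,0,0,0,0,1],[-1.33,2.9,0,0,0,0,1],[-1.67,3.63,0,0,0,0,1]]'
python3 -m handwheel '[[-0.33,0.73,0,0,0,0,1],[-0.67,1.45,0,0,0,0,1],[-1,2.18,0,0,0,0,1],[-1.33,2.9,0,0,0,0,1],[-1.67,3.63,0,0,0,0,1]]'
python3 -m handwheel '[[-0.33,0.73,0,0,0,0,1],[-0.67,1.45,0,0,0,0,1],[-1,2.18,0,0,0,0,1],[-1.33,2.9,0,0,0,0,1],[-1.67,3.63,0,0,0,0,1]]'
python3 -m handwheel '[[-0.33,0.73,0,0,0,0,1],[-0.67,1.45,0,0,0,0,1],[-1,2.18,0,0,0,0,1],[-1.33,2.9,0,0,0,0,1],[-1.67,3.63,0,0,0,0,1]]'
python3 -m handwheel '[[-0.3,0.66,0,0,0,0,1],[-0.58,1.26,0,0,0,0,1],[-0.83,1.8,0,0,0,0,1],[-1.04,2.26,0,0,0,0,1],[-1.15,2.5,0,0,0,0,1]]'
python3 -m handwheel '[[-0.08,0.18,0,0,0,0,1],[-0.12,0.26,0,0,0,0,1],[-0.13,0.28,0,0,0,0,1],[-0.13,0.28,0,0,0,0,1],[-0.13,0.28,0,0,0,0,1]]'
python3 - <<'E'
from h import *
from station import optics,bot
s=bot.sense();print(s['clock'],s['tcp_pos'],s['eef_rot'].round(4))
for n in("wrist","scene","top"):
    c=optics.read_camera(n);cv2.imwrite(f"pics/{n}5.png",c["frame"]);pickle.dump(c,open(n+"5.pkl","wb"))
E
```

```text
clock: 12.25
tcp_pos: [0.5262, -0.2711, 0.1503]
eef_rot: [[0.066, 0.998, -0.0], [0.998, -0.066, -0.0], [-0.0, -0.0, -1.0]]
ft_force: [0.4, 0.5, -2.8]
opening: 0.0134
clock: 12.75
tcp_pos: [0.5094, -0.2345, 0.1503]
eef_rot: [[0.066, 0.998, 0.0], [0.998, -0.066, -0.0], [-0.0, 0.0, -1.0]]
ft_force: [0.1, -0.0, -2.1]
opening: 0.0131
clock: 13.25
tcp_pos: [0.4927, -0.1983, 0.1503]
eef_rot: [[0.066, 0.998, 0.0], [0.998, -0.066, -0.0], [-0.0, 0.0, -1.0]]
ft_force: [0.2, 0.2, -2.6]
opening: 0.0133
clock: 13.75
tcp_pos: [0.476, -0.162, 0.1503]
eef_rot: [[0.066, 0.998, 0.0], [0.998, -0.066, -0.0], [-0.0, 0.0, -1.0]]
ft_force: [0.4, -0.4, -2.2]
opening: 0.0134
clock: 14.25
tcp_pos: [0.4593, -0.1257, 0.1503]
eef_rot: [[0.066, 0.998, -0.0], [0.998, -0.066, -0.0], [-0.0, 0.0, -1.0]]
ft_force: [-0.0, 0.1, -2.0]
opening: 0.013
clock: 14.75
tcp_pos: [0.4426, -0.0894, 0.1503]
eef_rot: [[0.066, 0.998, 0.0], [0.998, -0.066, -0.0], [-0.0, 0.0, -1.0]]
ft_force: [-0.1, 0.4, -2.5]
opening: 0.0134
clock: 15.25
tcp_pos: [0.4312, -0.0646, 0.1503]
eef_rot: [[0.066, 0.998, -0.0], [0.998, -0.066, 0.0], [0.0, -0.0, -1.0]]
ft_force: [-0.4, -1.1, -1.6]
opening: 0.0131
clock: 15.75
tcp_pos: [0.4301, -0.0623, 0.1503]
eef_rot: [[0.066, 0.998, -0.0], [0.998, -0.066, -0.0], [-0.0, -0.0, -1.0]]
ft_force: [0.2, -0.3, -2.2]
opening: 0.0135
15.75 [ 0.4300706  -0.0622832   0.15027159] [[ 0.0662  0.9978 -0.    ]
 [ 0.9978 -0.0662 -0.    ]
 [-0.     -0.     -1.    ]]
```

View pics/wrist5.png

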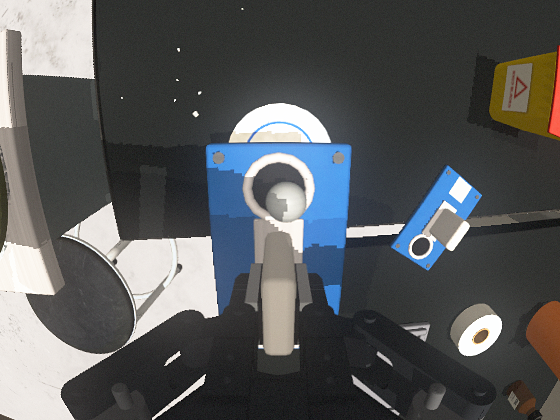

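View pics/scene5.png

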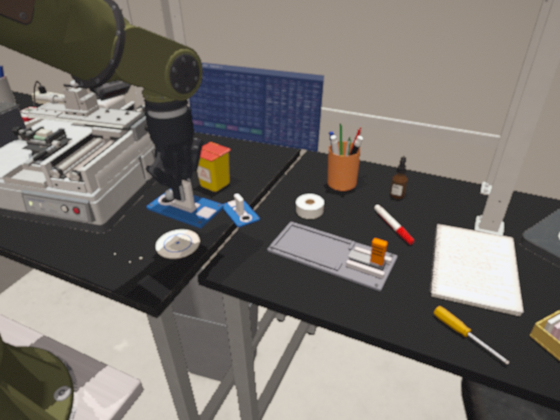

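The wrist view shows the ball still inside the rim at (287,201), with the mat centred behind the tray at column 280. I'll check the pocket position and the lock travel numerically.

```bash
python3 - <<'E'
from h import *
from station import bot
s=bot.sense();c=pickle.load(open("wrist5.pkl","rb"))
p=np.array([279-c['cx'],187-c['cy']]);r=np.linalg.norm(p);th=r/c['fx']
d=np.r_[p/r*np.sin(th),np.cos(th)];M=c['mount'];R=s['eef_rot']
o=s['tcp_pos']+R@M[:3,3];d=R@M[:3,:3]@d
z=s['tcp_pos'][2]-.0445+.0105;P=o+d*(z-o[2])/d[2];print('pocket',P,'to mat',P[:2]-[.4326,-.0194])
sc=pickle.load(open("scene5.pkl","rb"));hs=cv2.cvtColor(sc['frame'],cv2.COLOR_BGR2HSV)
for c,n in((pickle.load(open("scene.pkl","rb")),0),(sc,1)):
    m=cv2.inRange(cv2.cvtColor(c['frame'],cv2.COLOR_BGR2HSV),(5,180,120),(17,255,255));m[:215]=0
    ys,xs=np.where(m>0);print(n,onz(c,(xs.mean(),ys.mean()),.046))
t=pickle.load(open("top5.pkl","rb"));print(abs(s['qd']).max(),s['clock'])
for n in("roll",(309.5,201.8)),("red",(405.2,234.9)):pass
for c in(pickle.load(open("scene.pkl","rb")),sc):
    h=cv2.cvtColor(c['frame'],cv2.COLOR_BGR2HSV)
    for lo,hi,b in(((20,150,80),(33,255,255),(180,140,240,200)),((0,150,80),(4,255,255),(380,200,420,250)),((0,0,190),(180,40,255),(290,190,328,213))):
        m=cv2.inRange(h,lo,hi)[b[1]:b[3],b[0]:b[2]];ys,xs=np.where(m>0);print((xs.mean()+b[0]).round(1),(ys.mean()+b[1]).round(1),len(xs))
E
```

```text
pocket [ 0.43294525 -0.01788941  0.11625524] to mat [0.00034525 0.00151059]
0 [ 0.52955389 -0.38680462  0.046     ]
1 [ 0.5265521 -0.418926   0.046    ]
0.0023404504864902045 15.9
215.2 172.1 801
405.2 234.9 154
309.5 201.8 308
216.1 172.7 766
405.2 235.1 155
309.5 202.0 320
```

```bash
python3 -m handwheel '[[0,0,0,0,0,0,1],[0,0,0,0,0,0,1],[0,0,0,0,0,0,1]]'; python3 -c "
from station import workorder
print(workorder.close_job())"
```

```text
clock: 16.2
tcp_pos: [0.43, -0.0622, 0.1503]
eef_rot: [[0.066, 0.998, -0.0], [0.998, -0.066, 0.0], [0.0, -0.0, -1.0]]
ft_force: [-0.6, -1.0, -2.8]
opening: 0.0131
the job is handed in; nothing more can be done
None
```

I slid the transport lock open, lifted the tray by its handle and carried it to the mat, then handed the job in at 16.2 s with the tray still held. The hand-in reports no verdict.

**Lock:** It slid 32 mm and then stopped dead while the push rose to 29 N, so I took that as the end stop. The tongue tip ended about 16 mm clear of the tray end, where 15 mm is expected at full travel. The travel itself could only be inferred: 32 mm moved plus an unknown start offset, which works out at about 8 mm.

**Tray and ball:**
- The last wrist view put the pocket about 2 mm from the mat centre.
- The ball's height is about 0.124 m above the bench.
- The tool was vertical and still, and the gripper was closed on the handle at 13 mm opening.
- The ball was inside its rim.

**Bystanders:** The marker and label roll had not moved in the scene image. The tub's colour patch shifted by about 1 pixel, which I put down to the arm partly covering it. No check failed.

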